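# Let down the cover of a shield box

### The job

Shut the standing cover of the small metal shield box so that the circuit board lying inside is not jarred: tip the cover over with a finger, catch it from underneath on a finger as it starts to fall, and lower it on the finger, supported under its front lip, gently all the way until it lies fully shut, then take the hand clear. Do not pinch the cover between the fingers, never let it drop or slam, and leave the box's neighbours and the board where they are.

Things in the scene. Friction and masses are not known exactly. Their poses are not given: they have to be found in the camera images.
- shield_box: Open metal box fixed to the bench, 120 mm deep (its x) x 180 mm wide (its y) x 90 mm high, walls 5 mm. Origin: centre of its underside; z up; its front faces its own -x, roughly toward the robot. Its rim is at z = 90 mm.
- cover (a joint): Cover angle about the hinge on the box's far (+x) rim, rad: 0 = shut on the rim, 1.57 = upright, grows as it opens, stop at 1.95; starts between 1.6 and 1.78. The cover weighs 0.40 kg. Hinge friction holds it still between about 1.3 and 1.8; tipped below about 1.3 it falls shut by itself in about a second. Holding it up under the lip takes 0.5 to 1.5 N.
- cover_hinge (a point): Point on the hinge axis (along the box's y), mid-width: 60 mm along +x from the box's centre, 90 mm above the bench. Its frame turns with the cover; shut, it is parallel to the box's. The cover extends along its -x, its underside at z = 0 and outer side at z = +10 mm of this frame.
- lip_edge (a point): Middle of the cover's free edge, half-way through its thickness: 155 mm from the hinge axis along the cover. The cover is a flat plate 10 mm thick, 180 wide, 120 deep; a lip 100 wide continues it 35 mm at its free edge. Shut, the lip juts 35 mm out before the front wall, 90 mm clear of the bench, so that a finger can stay under it until the cover is shut.
- cover_liner: Inner 5 mm of the cover's plate and lip (bare aluminium, with a gasket): the side that faces down when shut and faces the robot when upright. Origin and axes as point cover_hinge; the liner lies from 0 to 5 mm along its z.
- cover_skin: Outer 5 mm of the cover's plate and lip (grey paint): the side that faces up when shut and away from the robot when upright. Origin and axes as point cover_hinge; the skin lies from 5 to 10 mm along its z.
- board: Round circuit board, 75 mm across and 5 mm high, lying loose on the floor of the box; origin at the centre of its underside. Leave it.
- spacer: Turned aluminium stand-off, 16 x 18 x 30 mm, standing loose on the bench about 150 mm from the box's centre on its +y (left) side; origin at the centre of its underside. Leave it.
- bin: Small open black bin with screws, 100 x 69 x 38 mm, loose, about 180 mm from the box's centre on its -y (right) side; origin at the centre of its underside. Leave it.
- bottle: White bottle with a blue neck, 62 mm across, 128 mm high, loose, behind the box to the right (about 130 mm along its +x, 170 mm along its -y); origin at the centre of its underside. Leave it.

How it is judged:
By the outcome, as a careful person would: the job done as asked, in the order asked, and still so for the second after the job is handed in, with the robot touching nothing.
It also fails if it takes over 42 s, if anything falls off the work surface, if the arm or the gripper's body presses on something with over 40 N, if the wrist force passes 120 N, or if a joint passes its speed limit or range.

### The arm

A 6-joint arm with a two-finger parallel gripper is mounted at the origin on a cart in front of the work surface, level with it; the furniture and walls round the work are solid. World frame = base frame: x ahead of the robot, y to its left, z up, the work surface at z = 0. Lengths are in mm, angles in rad, forces in N, time in s.
With the tool pointing down it reaches from about 325 to 875 mm from the base axis. Payload 4.4 kg.
Tool frame: the origin (TCP) lies midway between the tips of the shut fingers; the grasp point (between the pads) lies 19 mm behind it; z points along the fingers, y is the line along which they close (so a half turn about z gives the same grasp; the last joint's range is limited). The gripper opens to 85 mm and grips with 20 to 120 N. Pads are 22 mm wide; open, the fingers measure 114 mm over their backs; the gripper's body (76 mm by 85 mm) begins 54 mm behind the grasp point. The pads swing forward as they close: fully open they stand 13 mm farther back than shut.
Start: joints at [-1.421, 0.207, 1.542, -0, 1.393, -0.15], TCP at [170.351, -549.188, 231.282] pointing down, gripper open.
Joint ranges: [-2.73, 2.73], [-0.86, 2.22], [0.23, 2.46], [-1.11, 4.25], [0.08, 2.63], [-2.82, 2.82]. Speed limits (rad/s): [2.79, 2.79, 3.14, 3.14, 3.14, 3.14].

### API

Orientations are given as a unit quaternion [w, x, y, z].
In Python, from plant import ctrl gives the robot as it stands. The module is installed in compiled form; this text tells all that it offers.
- The arm moves only by the shell command python3 -m creep 'ROWS'. ROWS is a JSON object of lists of equal length, an entry for each row: "fingers": the opening in per cent of the stroke, from 0 (shut) to 100 (fully open); "linear": the shift along the world's x, y, z in m, a list of three; "rotation": the turn, a rotation vector about the world's x, y, z in rad, a list of three. In form: {"fingers": [fingers, ...], "linear": [[tx, ty, tz], ...], "rotation": [[wx, wy, wz], ...]}. A call has 1 to 10 rows; each row is the pose to reach, as a shift and turn from the pose commanded when the call began; what a row does not reach only later rows make up. A row lasts 1/12 s, in which the tool goes at most 41.7 mm and 7.16 degrees, less where a joint would pass 70% of its speed; a pose out of reach is approached as far as the arm can. A call with a gripper value outside its range is refused whole. The fingers move at their own pace and stop on an object; the grip force is fixed at half the most. Time passes only in rows, so rows that repeat a pose let the fingers close. It gives the time, the measured TCP pose, the force, the opening and the grip force at its end, in the units of the state.
- ctrl.sense(): the state, without advancing time (a new reading comes with each control period).
- ctrl.snapshot(name): name is "side" or "top" or "wrist"; returns (picture, depth): 480x640x3 uint8, red, green, blue; 480x640 float32, mm along the optical axis (not along the pixel's ray), 0 where there is no reading.
- ctrl.get_calibration(name): a dict with "vertical_fov" (degrees; the focal length in pixels is half the picture's height over the tangent of half this angle, whatever the lens; pixels are square), "cx", "cy" (the principal point, pixels), "k1" (the pictures are not rectified: a ray, as slopes to the right and down, at radius r is drawn at 1 + k1 r^2 times it, then the intrinsics apply), "rvec" (rotation vector, rad) and "tvec" (3), from world to camera coordinates, as OpenCV has them. Camera axes: x right, y down, z forward; pixel columns grow to the right and rows downward; lengths in mm; the calibration is good to about 2 mm. A picture is of the moment at which its call begins: read the wrist's pose just before it. get_calibration takes no time and is no camera call; for the wrist camera it gives the pose at the moment of the call.
- ctrl.close_job(): hands the job in; it is judged then, once.
The state is a dict: "time_s": time; "q": joint angles; "joint_vel": joint speeds; "joint_efforts": joint torques, N m; "ee_pos": TCP position; "eef_rot": TCP orientation; "force": force on the tool from outside, world axes, zero at the start; "torque": the same for the moment, N m; "width": finger opening in mm; "gripper_force": force on a finger pad.
Only numpy, scipy, OpenCV 4.12 (cv2) and the standard library are available. Lean on these libraries where they do the work, as an engineer would, in place of code of your own. Each camera call takes 0.05 s, during which the arm holds its last target. There are 200 camera calls.

## Working session

There is one attempt and no reset: what is moved stays moved. The work goes in short steps, Python scripts to look and compute and a shell command to move; the robot and the scene stay as the last step left them, time stands still between calls to the robot, and variables do not carry over. Pictures are saved under pics/ and viewed, at most 10 in all, crops included, and the job is handed in when it is done.

```bash
mkdir -p pics
cat > h.py <<'E'
import numpy as np, cv2
from plant import ctrl
from scipy.spatial.transform import Rotation as R
def cam(n):
    c=ctrl.get_calibration(n); f=240/np.tan(np.radians(c["vertical_fov"]/2))
    M=R.from_rotvec(np.ravel(c["rvec"])).as_matrix(); return c,f,M,np.ravel(c["tvec"])
def cloud(n,depth):
    c,f,M,t=cam(n); v,u=np.mgrid[0:480,0:640]
    x=(u-c["cx"])/f; y=(v-c["cy"])/f; xd,yd=x.copy(),y.copy()
    for _ in range(15):
        s=1+c["k1"]*(x*x+y*y); x=xd/s; y=yd/s
    P=np.stack([x*depth,y*depth,depth],-1)-t
    W=P@M; W[depth<=0]=np.nan; return W
E
python3 - <<'E'
from h import *
s=ctrl.sense(); print({k:np.round(v,3) for k,v in s.items()})
for n in("side","top"):
    p,d=ctrl.snapshot(n); cv2.imwrite(f"pics/{n}0.png",p[:,:,::-1]); W=cloud(n,d); np.save(n+"0.npy",W)
    c,f,M,t=cam(n); print(n,-M.T@t,M[2],f,(d>0).mean())
E
```

```text
{'time_s': np.float64(0.0), 'q': array([-1.421,  0.207,  1.543,  0.   ,  1.394, -0.15 ]), 'joint_vel': array([-0.001, -0.002, -0.002, -0.   , -0.001, -0.001]), 'joint_efforts': array([ 1.0000e-03, -3.8303e+01, -2.9160e+01, -0.0000e+00,  1.0000e-02,
        0.0000e+00]), 'ee_pos': array([ 170.228, -548.427,  230.102]), 'eef_rot': array([-0.001,  0.989,  0.15 ,  0.   ]), 'force': array([ 0.884, -0.273,  0.064]), 'torque': array([-0.015,  0.023, -0.038]), 'gripper_force': np.float64(0.0), 'width': np.float64(85.375)}
side [430.67126411 768.5793048  545.65367722] [ 0.11627084 -0.90298427 -0.41364296] 578.2543543089928 0.9958919270833333
top [ 342.29455844 -208.24637042  909.14108436] [ 0.22534118 -0.0139596  -0.9741799 ] 438.07333282721737 0.995947265625
```

View pics/side0.png

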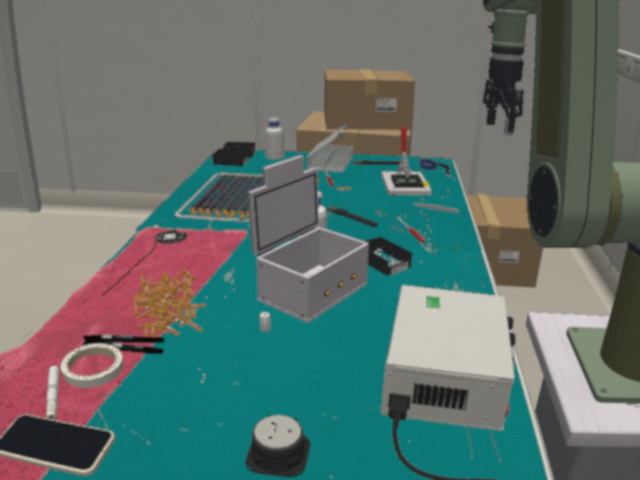

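View pics/top0.png

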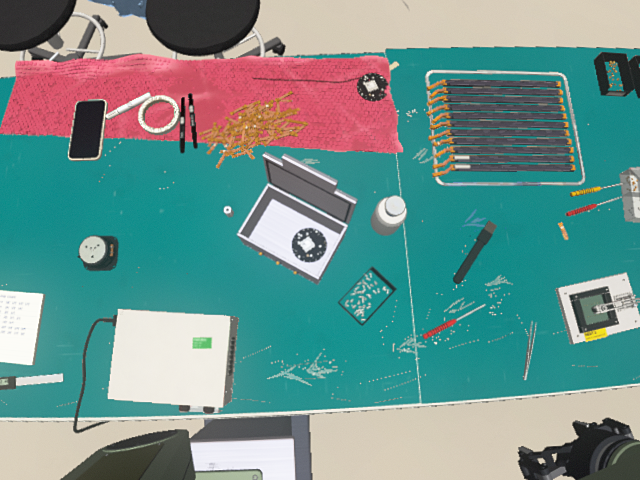

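The side view shows the box at about (312,270) with its cover upright at (285,205), the spacer at (265,320) and the bin at (388,255). In the top view the box is at (295,235), the hinge edge runs from (268,183) to (348,222), and the bottle is at (390,212). A white instrument at (172,358) stands between the box and the robot.

Run:
```python
from h import *
T=np.load("top0.npy"); S=np.load("side0.npy")
def reg(W,u0,u1,v0,v1): 
    q=W[v0:v1,u0:u1].reshape(-1,3); return q[~np.isnan(q).any(1)]
q=reg(T,225,365,150,290); r=q[(q[:,2]>82)&(q[:,2]<97)]
rect=cv2.minAreaRect(r[:,:2].astype(np.float32)); print("rim top",rect,len(r),np.median(r[:,2]))
print(np.round(cv2.boxPoints(rect)))
# the cover: points above 105
for n,q in(("top",q),("side",reg(S,245,330,150,255))):
    c=q[(q[:,2]>108)&(q[:,2]<260)&(q[:,0]<800)]
    m=c.mean(0); 
    for _ in range(8):
        u,s,vt=np.linalg.svd(c-m,full_matrices=False); nrm=vt[2]; nrm=nrm*np.sign(-nrm[0]); d=(c-m)@nrm
        c=c[abs(d)<max(4,1.5*d.std())]; m=c.mean(0)
    print(n,"cover",len(c),m,nrm,d.std(),"yaw",np.arctan2(-nrm[1],-nrm[0]),"ang",np.pi/2-np.arcsin(-nrm[2]),c.min(0),c.max(0))
for n,W,b in(("instr",T,(100,245,300,415)),("bin",T,(335,400,262,327)),("bottle",T,(368,410,190,238)),("spacer",T,(220,236,202,220)),("round",T,(75,122,230,275))):
    q=reg(W,*b); q=q[(q[:,2]>12)]
    rc=cv2.minAreaRect(q[:,:2].astype(np.float32)); print(n,np.round(rc[0]),np.round(rc[1]),rc[2],"zmax",np.percentile(q[:,2],99),q[:,:2].min(0),q[:,:2].max(0))
q=reg(T,100,245,300,415);q=q[q[:,2]>40];print(np.percentile(q,[1,99],axis=0))
```

```text
rim top ((548.7734985351562, -178.71432495117188), (181.0226593017578, 121.84986877441406), 58.274227142333984) 962 89.07457940796596
[[ 449. -224.]
 [ 553. -288.]
 [ 648. -134.]
 [ 545.  -70.]]
top cover 2582 [ 602.40357411 -213.73064965  181.07852597] [-0.84890933  0.5256709   0.05498224] 0.890995252627948 yaw -0.5544400004460149 ang 1.625806306422635 [ 553.25857612 -291.6189113   108.00137857] [ 654.44241223 -134.36399702  247.19435021]
side cover 4313 [ 607.59137282 -206.15170286  172.55776217] [-0.84846642  0.52740386  0.04415771] 1.3247057862563312 yaw -0.5561481984845802 ang 1.6149684011447194 [ 555.25173124 -291.57461595  108.0537791 ] [ 655.66870514 -132.83782473  246.27550429]
instr [314.  86.] [277. 184.] 84.34397888183594 zmax 97.47998611892947 [211.95872674 -59.3176693 ] [410.98305645 217.14357952]
bin [ 422. -320.] [ 68. 101.] 43.23214340209961 zmax 37.46260445862396 [ 364.19907006 -379.56519174] [ 479.01973115 -263.59242298]
bottle [ 573. -370.] [61. 52.] 53.69293212890625 zmax 129.64207568253383 [ 545.90244825 -404.55712608] [ 606.34408757 -341.66878292]
spacer [613. -42.] [17. 15.] 42.6984748840332 zmax 32.922589621213234 [604.11065088 -50.49082064] [621.95309585 -33.2691386 ]
round [537. 237.] [71. 67.] 79.80509948730469 zmax 43.996646587415405 [503.94700978 201.03756215] [570.78411894 274.27301756]
[[221.63878823 -54.02159418  43.70985888]
 [403.65798866 165.77237455  97.48493882]]
```

```bash
python3 - <<'E'
from h import *
T=np.load("top0.npy"); S=np.load("side0.npy")
C=np.array([548.8,-178.7,0]);y=-.5525
B=R.from_euler('z',y).as_matrix()
for n,W in(("top",T),("side",S)):
    q=((W.reshape(-1,3)-C)@B); q=q[~np.isnan(q).any(1)]
    k=(abs(q[:,0]-60)<40)&(q[:,2]>215)&(q[:,2]<270)&(abs(q[:,1])<90); l=q[k]
    print(n,"lip box-frame",np.percentile(l,[2,50,98],axis=0).round(1).tolist())
    l=l[l[:,2]>np.percentile(l[:,2],98)-4]; print(" top edge",np.percentile(l,[5,50,95],axis=0).round(1).tolist())
E
python3 -m creep '{"fingers":[36,36,36,36,36,36,36,36,36,36],"linear":[[0,0,0.04],[0.02,0.015,0.08],[0.05,0.037,0.1],[0.085,0.062,0.1],[0.12,0.088,0.1],[0.155,0.113,0.1],[0.19,0.139,0.1],[0.225,0.165,0.1],[0.255,0.187,0.1],[0.27,0.2,0.1]],"rotation":[[0,0,0],[0,0,0.08],[0,0,0.16],[0,0,0.24],[0,0,0.32],[0,0,0.4],[0,0,0.48],[0,0,0.56],[0,0,0.64],[0,0,0.718]]}'; python3 -c "
from h import *;s=ctrl.sense();print(np.round(s['q'],4).tolist(),s['ee_pos'],s['eef_rot'],s['width'])"
```

```text
top lip box-frame [[65.2, -49.3, 216.6], [67.0, -1.6, 241.6], [75.8, 47.6, 245.9]]
 top edge [[66.7, -45.1, 242.3], [71.0, -1.4, 244.0], [75.7, 44.2, 245.9]]
side lip box-frame [[64.6, -46.3, 215.6], [67.3, 7.7, 231.8], [75.3, 51.2, 245.1]]
 top edge [[66.0, -43.4, 241.4], [68.8, 9.4, 243.8], [75.5, 50.0, 245.3]]
time_s: 0.93
ee_pos: [442.7, -346.4, 330.7]
eef_rot: [-0.001, 0.871, 0.49, 0.001]
force: [0.6, -0.4, 0.2]
width: 30.7
gripper_force: 0.0
[-0.8187, 0.1209, 1.437, 0.0013, 1.5845, -0.273] [ 442.665057   -346.4048271   330.72685025] [-5.59707011e-04  8.71491995e-01  4.90409127e-01  5.26453293e-04] 30.72774544659004
```

```bash
python3 -m creep '{"fingers":[36,36,36,36,36,36,36,36],"linear":[[0.025,0.018,0],[0.055,0.04,0],[0.085,0.062,0],[0.115,0.084,0],[0.14,0.103,0],[0.158,0.116,0],[0.158,0.116,0],[0.158,0.116,0]],"rotation":[[0,0,0],[0,0,0],[0,0,0],[0,0,0],[0,0,0],[0,0,0],[0,0,0],[0,0,0]]}'
python3 - <<'E'
from h import *
s=ctrl.sense();print(np.round(s['q'],4).tolist(),s['ee_pos'].round(1));Rm=R.from_quat(np.roll(s['eef_rot'],-1)).as_matrix();print("tool y yaw",np.arctan2(Rm[1,1],Rm[0,1]),Rm[:,2].round(3))
p,d=ctrl.snapshot("side");W=cloud("side",d)
C=np.array([548.8,-178.7,0]);B=R.from_euler('z',-.5525).as_matrix()
q=((W.reshape(-1,3)-C)@B); k=(q[:,2]>315)&(q[:,2]<375)&(abs(q[:,0]-70)<80)&(abs(q[:,1])<90); l=q[k]
for z in range(315,375,8):
    m=l[(l[:,2]>=z)&(l[:,2]<z+8)]; print(z,len(m),np.histogram(m[:,0],bins=range(20,125,5))[0] if len(m) else '')
p=cv2.resize(p[60:260,220:420],(600,600)); cv2.imwrite("pics/side1.png",p[:,:,::-1])
E
```

```text
time_s: 1.6
ee_pos: [598.7, -232.0, 330.1]
eef_rot: [-0.001, 0.872, 0.489, -0.001]
force: [0.2, -0.0, -0.4]
width: 30.8
gripper_force: 0.0
[-0.5042, 0.2981, 1.2277, -0.0004, 1.6178, 0.0454] [ 598.7 -232.   330.1]
tool y yaw -0.549616737287261 [-0.002  0.001 -1.   ]
315 0 
323 4 [0 0 0 0 0 0 2 1 0 0 0 0 0 1 0 0 0 0 0 0]
331 87 [ 0  0  0  0  5 14 20  4  0  0  0  0  1 35  7  1  0  0  0  0]
339 109 [ 0  0  0  0 20 25 12  3  0  0  0  0  1 36  7  5  0  0  0  0]
347 107 [ 0  0  0  0 23 15 13  6  0  0  0  0  3 35  7  5  0  0  0  0]
355 112 [ 0  0  0  1 23 18 14  4  0  0  0  0  5 32  5  4  6  0  0  0]
363 116 [ 0  0  0  0 28 16 11  4  0  0  0  0  1 41  8  5  2  0  0  0]
371 54 [ 0  0  1  6  8  6  4  0  0  0  0  0  0 12 11  3  2  1  0  0]
```

View pics/side1.png

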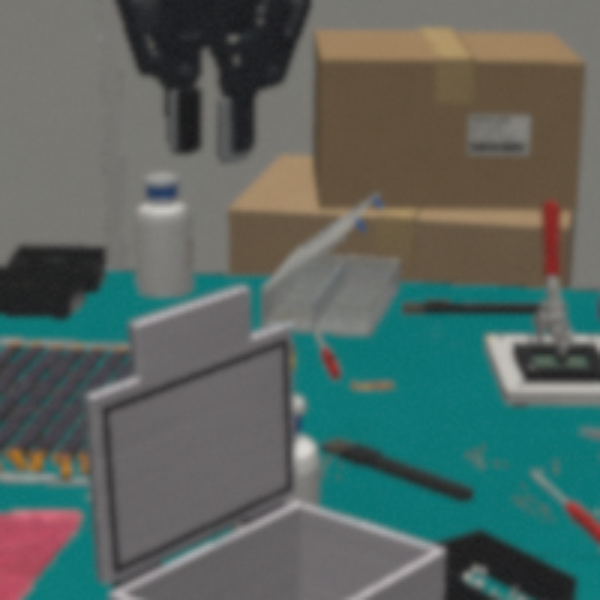

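The crop shows the two fingers (184,120) and (235,125) above the lip (190,330), straddling it. By depth they are at box x 40–58 and 83–100, with the lip between at 66–76, so it is safe to descend.

```bash
python3 -m creep '{"fingers":[36,36,36,36,36,36,36,36],"linear":[[0,0,-0.02],[0,0,-0.045],[0,0,-0.07],[0,0,-0.09],[0,0,-0.103],[0,0,-0.108],[0,0,-0.108],[0,0,-0.108]],"rotation":[[0,0,0],[0,0,0],[0,0,0],[0,0,0],[0,0,0],[0,0,0],[0,0,0],[0,0,0]]}'
python3 - <<'E'
from h import *
from scipy.optimize import least_squares
s=ctrl.sense();q=s['q'];p=s['ee_pos'];print(q.round(4).tolist(),p.round(1),s['force'].round(2))
D=[(.207,1.543,170.228,-548.427,230.102),(.1209,1.437,442.665,-346.405,330.727),(.2981,1.2277,598.7,-232,330.1),(q[1],q[2],*p)]
D=np.array(D)
def m(x):
    a1,h,a2,a3,o=x; r=a1+a2*np.sin(D[:,0])+a3*np.sin(D[:,0]+D[:,1]+o); z=h+a2*np.cos(D[:,0])+a3*np.cos(D[:,0]+D[:,1]+o)
    return np.r_[r-np.hypot(D[:,2],D[:,3]),z-D[:,4]]
S=least_squares(m,[50,0,350,400,0]);print(S.x.round(2),S.fun.round(1))
E
```

```text
time_s: 2.32
ee_pos: [598.6, -234.0, 224.4]
eef_rot: [0.001, 0.873, 0.487, 0.0]
force: [-0.1, -0.6, 0.6]
width: 30.1
gripper_force: 0.0
[-0.5071, 0.3523, 1.3719, -0.0001, 1.4158, 0.0456] [ 598.6 -234.   224.4] [-0.07 -0.64  0.61]
[ 5.7800e+00 -3.3160e+01  4.5201e+02  5.0857e+02  1.8000e-01] [ 0.4 -0.4  0.4 -0.4  0.  -0.1  0.1 -0. ]
```

```bash
cat >> h.py <<'E'
C=np.array([548.8,-178.7,0]); YB=-.5525; B=R.from_euler('z',YB).as_matrix(); H=np.array([60,0,90.])
def tcp(al,rho,e=5,y=-20): # point at rho along cover of angle al, e along its normal -> world
    return C+B@(H+rho*np.array([-np.cos(al),0,np.sin(al)])+e*np.array([np.sin(al),0,np.cos(al)])+[0,y,0])
def rows(poses): # (al,rho,e,phi) ; first = the current
    p0=tcp(*poses[0][:3]); L=[];Q=[]
    for a in poses[1:]:
        L.append(((tcp(*a[:3])-p0)/1000).round(4).tolist()); Q.append(((poses[0][3]-a[3])*-B[:,1]).round(3).tolist())
    print('"linear":',L,'\n"rotation":',Q)
E
python3 - <<'E'
from h import *
al=np.linspace(1.618,1.34,11)
rows([(a,134.4,5,min(1.571,a)) for a in al])
E
```

```text
"linear": [[-0.0032, 0.002, 0.0003], [-0.0064, 0.0039, 0.0004], [-0.0095, 0.0059, 0.0005], [-0.0127, 0.0078, 0.0004], [-0.0159, 0.0098, 0.0003], [-0.0191, 0.0118, 0.0], [-0.0222, 0.0137, -0.0003], [-0.0254, 0.0157, -0.0008], [-0.0285, 0.0176, -0.0014], [-0.0317, 0.0195, -0.002]] 
"rotation": [[-0.0, -0.0, -0.0], [-0.005, -0.007, -0.0], [-0.019, -0.031, -0.0], [-0.034, -0.055, -0.0], [-0.048, -0.078, -0.0], [-0.063, -0.102, -0.0], [-0.077, -0.126, -0.0], [-0.092, -0.149, -0.0], [-0.107, -0.173, -0.0], [-0.121, -0.197, -0.0]]
```

```bash
python3 -m creep '{"fingers":[26,26,26,26,26,26,26,26,26,26],"linear":[[-0.003,0.002,0],[-0.0064,0.004,0],[-0.0095,0.006,0],[-0.0127,0.008,0],[-0.016,0.01,0],[-0.019,0.012,0],[-0.022,0.0137,0],[-0.0254,0.0157,-0.001],[-0.0285,0.0176,-0.0015],[-0.0317,0.0195,-0.002]],"rotation":[[0,0,0],[-0.005,-0.007,0],[-0.019,-0.031,0],[-0.034,-0.055,0],[-0.048,-0.078,0],[-0.063,-0.102,0],[-0.077,-0.126,0],[-0.092,-0.149,0],[-0.107,-0.173,0],[-0.121,-0.197,0]]}'
cat >> h.py <<'E'
def coverang(n):
    p,d=ctrl.snapshot(n);W=cloud(n,d);q=((W.reshape(-1,3)-C)@B)
    k=(abs(q[:,1])<85)&(q[:,0]>-110)&(q[:,0]<85)&(q[:,2]>97)&(q[:,2]<260); r=q[k]-H
    # plate part only, near the hinge
    rad=np.hypot(r[:,0],r[:,2]); r=r[(rad>25)&(rad<110)]
    a=np.arctan2(r[:,2],-r[:,0]); h,b=np.histogram(a,bins=np.arange(-.1,2,.04)); c=b[h.argmax()]+.02
    r=r[abs(a-c)<.12]; vx=np.polyfit(*( (r[:,2],r[:,0]) if c>.8 else (r[:,0],r[:,2])),1)
    return p,(np.pi/2+np.arctan(vx[0]) if c>.8 else -np.arctan(vx[0])),len(r)
E
python3 - <<'E'
from h import *
s=ctrl.sense();print(s['q'].round(4).tolist(),s['ee_pos'].round(2),s['force'].round(2))
Rm=R.from_quat(np.roll(s['eef_rot'],-1)).as_matrix();print("tool z box",(B.T@Rm[:,2]).round(3))
print("tcp box-hinge",(B.T@(s['ee_pos']-C)-H).round(1))
for s4 in(1,-1):
    q=s['q'];M=R.from_euler('ZYZYZ',[q[0],q[1]+q[2],s4*q[3],q[4],q[5]-np.pi/2]).as_matrix();print(s4,np.abs(M-Rm).max())
for n in("side","top"): print(n,coverang(n)[1:])
E
```

```text
time_s: 3.15
ee_pos: [567.0, -213.6, 223.0]
eef_rot: [0.103, 0.867, 0.484, 0.058]
force: [-0.1, 0.5, -1.2]
width: 22.3
gripper_force: 0.2
[-0.4965, 0.1336, 1.6626, -0.0139, 1.11, 0.0598] [ 566.99 -213.62  223.05] [-0.07  0.51 -1.22]
tool z box [ 0.234  0.001 -0.972]
tcp box-hinge [-26.2 -20.2 133. ]Traceback (most recent call last):
  File "<stdin>", line 6, in <module>
  File "scipy/spatial/transform/_rotation.pyx", line 1413, in scipy.spatial.transform._rotation.Rotation.from_euler
ValueError: Expected axis specification to be a non-empty string of upto 3 characters, got ZYZYZ
```

```bash
cat > kin.py <<'E'
from h import *
from scipy.optimize import least_squares
rz=lambda a:R.from_euler('z',a);ry=lambda a:R.from_euler('y',a)
a1,hd,a2,a3,o=5.78,-33.16,452.0,508.6,.18
def fk(q,d,s4=1):
    Rr=rz(q[0])*ry(q[1]+q[2])*rz(s4*q[3])*ry(q[4])*rz(q[5]-np.pi/2)
    r=a1+a2*np.sin(q[1])+a3*np.sin(q[1]+q[2]+o);z=hd+d+a2*np.cos(q[1])+a3*np.cos(q[1]+q[2]+o)
    return rz(q[0]).apply([r,0,z])+d*Rr.as_matrix()[:,2],Rr
LO=np.array([-2.73,-.86,.23,-1.11,.08,-2.82]);HI=np.array([2.73,2.22,2.46,4.25,2.63,2.82])
def ik(p,Rt,q0,d):
    f=lambda q:(lambda P,Rr:np.r_[(P-p)/100,3*(Rt.inv()*Rr).as_rotvec(),.002*(q-q0)])(*fk(q,d))
    s=least_squares(f,np.clip(q0,LO+1e-3,HI-1e-3),bounds=(LO,HI));P,Rr=fk(s.x,d)
    return s.x,np.linalg.norm(P-p),(Rt.inv()*Rr).magnitude()
E
python3 - <<'E'
from kin import *
s=ctrl.sense();q=s['q'];Rm=R.from_quat(np.roll(s['eef_rot'],-1))
for s4 in(1,-1): print(s4,(fk(q,200,s4)[1].inv()*Rm).magnitude())
S=least_squares(lambda d:fk(q,d[0])[0]-s['ee_pos'],[200]);d=S.x[0];print("d",d,S.fun.round(1))
for n in("side","top"): print(n,coverang(n)[1:])
for phe in(.6,.75,.9):
  for y in(-20,-40):
   for yaw in(0,.35,-.3):
    q=s['q'];out=[]
    for t in np.linspace(0,1,13):
        al=1.34*(1-t)-.02*t;phi=1.34+(phe-1.34)*t
        Rt=R.from_rotvec(yaw*t*np.array([0,0,1]))*R.from_rotvec(-(1.34-phi)*B[:,1])*Rm
        q,ep,er=ik(tcp(al,140,-10*t,y),Rt,q,d);out.append((ep,er))
    print(phe,y,yaw,"err",np.max(out,0).round(2),"qend",q.round(2))
E
```

```text
1 3.1415926535897927
-1 3.1292327965467805
d 267.88661189641743 [-44.6 -73.2  -1.4]
side (np.float64(1.3771365713125687), 2273)
top (np.float64(1.3658202692227455), 70)
0.6 -20 0 err [31.19  0.18] qend [-0.23 -0.05  2.32 -1.11  0.2  -1.82]
0.6 -20 0.35 err [34.83  0.19] qend [-0.28 -0.07  2.34 -0.37  0.08 -2.82]
0.6 -20 -0.3 err [28.37  0.2 ] qend [-0.01  0.05  2.21 -1.11  0.65 -1.44]
0.6 -40 0 err [30.68  0.18] qend [-0.3  -0.07  2.34 -1.11  0.14 -1.87]
0.6 -40 0.35 err [36.39  0.21] qend [-0.31 -0.08  2.35 -0.38  0.08 -2.82]
0.6 -40 -0.3 err [29.68  0.21] qend [-0.07  0.02  2.24 -1.11  0.6  -1.49]
0.75 -20 0 err [12.11  0.07] qend [-0.2   0.    2.3  -1.11  0.25 -1.79]
0.75 -20 0.35 err [16.38  0.11] qend [-0.28 -0.01  2.32 -0.37  0.08 -2.82]
0.75 -20 -0.3 err [11.68  0.08] qend [-0.04  0.08  2.22 -1.11  0.59 -1.45]
0.75 -40 0 err [11.51  0.08] qend [-0.26 -0.01  2.32 -1.11  0.2  -1.83]
0.75 -40 0.35 err [18.76  0.13] qend [-0.31 -0.02  2.33 -0.39  0.08 -2.82]
0.75 -40 -0.3 err [12.4   0.09] qend [-0.09  0.05  2.24 -1.11  0.55 -1.49]
0.9 -20 0 err [6.66 0.05] qend [-0.2   0.03  2.26 -0.84  0.29 -2.04]
0.9 -20 0.35 err [12.73  0.09] qend [-0.27  0.04  2.3  -0.37  0.11 -2.82]
0.9 -20 -0.3 err [6.66 0.05] qend [-0.08  0.09  2.2  -0.98  0.55 -1.58]
0.9 -40 0 err [9.62 0.08] qend [-0.26  0.02  2.28 -0.78  0.26 -2.15]
0.9 -40 0.35 err [15.97  0.12] qend [-0.31  0.03  2.31 -0.4   0.09 -2.82]
0.9 -40 -0.3 err [9.62 0.08] qend [-0.13  0.07  2.22 -0.99  0.52 -1.62]
```

```bash
python3 - <<'E'
s=open('kin.py').read()
s=s.replace("a1,hd,a2,a3,o=5.78,-33.16,452.0,508.6,.18","X=np.array([6,0,452,508,.18,86,300.])").replace("q[5]-np.pi/2","q[5]+np.pi/2")
s=s.replace("def fk(q,d,s4=1):","def fk(q,x=None,s4=1):\n    a1,hd,a2,a3,o,l,d=X if x is None else x").replace("[r,0,z]","[r,l,z]").replace("hd+d+a2","hd+a2")
s=s.replace("def ik(p,Rt,q0,d)","def ik(p,Rt,q0)").replace("fk(q,d)","fk(q)").replace("fk(s.x,d)","fk(s.x)")
s+='''
DQ=[[-1.421,.207,1.543,0,1.394,-.15],[-.8187,.1209,1.437,.0013,1.5845,-.273],[-.5042,.2981,1.2277,-.0004,1.6178,.0454],[-.5071,.3523,1.3719,-.0001,1.4158,.0456],[-.4965,.1336,1.6626,-.0139,1.11,.0598]]
DP=[[170.2,-548.4,230.1],[442.7,-346.4,330.7],[598.7,-232,330.1],[598.6,-234,224.4],[567,-213.6,223]]
X=(FIT:=least_squares(lambda x:np.ravel([fk(q,x)[0]-p for q,p in zip(DQ,DP)]),X)).x
'''
open('kin.py','w').write(s)
E
python3 - <<'E'
from kin import *
s=ctrl.sense();Rm=R.from_quat(np.roll(s['eef_rot'],-1))
print(X.round(2),abs(FIT.fun).max()); 
for s4 in(1,-1): print(s4,(fk(s['q'],None,s4)[1].inv()*Rm).magnitude())
for phe in(.6,.75,.9):
  for y in(-20,-40,20):
   for yaw in(0,.4,-.3):
    q=s['q'];out=[];t4=[]
    for t in np.linspace(0,1,13):
        al=1.34*(1-t)-.02*t;phi=1.34+(phe-1.34)*t
        Rt=R.from_rotvec(yaw*t*np.array([0,0,1]))*R.from_rotvec(-(1.34-phi)*B[:,1])*Rm
        q,ep,er=ik(tcp(al,140,-10*t,y),Rt,q);out.append((ep,er))
    print(phe,y,yaw,"err",np.max(out,0).round(2),"qend",q.round(2))
E
```

```text
[-2.3000e-01  2.8219e+02  4.5486e+02  5.0855e+02  1.9000e-01  8.6260e+01
  3.1582e+02] 0.18993542743501735
1 5.994442331356492e-16
-1 0.02742914380750083
0.6 -20 0 err [32.71  0.17] qend [-0.45 -0.1   2.41 -1.11  0.08  1.18]
0.6 -20 0.4 err [10.34  0.02] qend [-0.85  0.13  2.46  1.97  0.62 -2.5 ]
0.6 -20 -0.3 err [32.98  0.22] qend [-0.25 -0.01  2.29 -1.11  0.43  1.53]
0.6 -40 0 err [33.27  0.17] qend [-0.48 -0.11  2.42 -1.11  0.08  1.16]
0.6 -40 0.4 err [10.22  0.02] qend [-0.93  0.13  2.46  1.87  0.66 -2.47]
0.6 -40 -0.3 err [34.03  0.22] qend [-0.34 -0.05  2.33 -1.11  0.36  1.47]
0.6 20 0 err [32.35  0.18] qend [-0.38 -0.07  2.38 -1.11  0.08  1.22]
0.6 20 0.4 err [6.65 0.01] qend [-0.68  0.13  2.46  2.2   0.54 -2.6 ]
0.6 20 -0.3 err [30.23  0.22] qend [-0.1   0.07  2.21 -1.11  0.57  1.65]
0.75 -20 0 err [11.93  0.06] qend [-0.45 -0.03  2.38 -1.11  0.08  1.19]
0.75 -20 0.4 err [0. 0.] qend [-0.78  0.02  2.43  1.62  0.45 -2.09]
0.75 -20 -0.3 err [14.99  0.1 ] qend [-0.25  0.04  2.28 -1.11  0.43  1.54]
0.75 -40 0 err [12.57  0.07] qend [-0.48 -0.04  2.39 -1.11  0.08  1.16]
0.75 -40 0
[... 239 characters left out ...]
0.03  2.42  1.76  0.35 -2.12]
0.75 20 -0.3 err [13.74  0.1 ] qend [-0.13  0.1   2.21 -1.11  0.52  1.64]
0.9 -20 0 err [0. 0.] qend [-0.45 -0.    2.34 -0.42  0.15  0.5 ]
0.9 -20 0.4 err [0. 0.] qend [-0.71 -0.02  2.35  1.02  0.4  -1.44]
0.9 -20 -0.3 err [0. 0.] qend [-0.27  0.07  2.26 -1.02  0.41  1.45]
0.9 -40 0 err [0. 0.] qend [-0.52 -0.02  2.35 -0.14  0.14  0.17]
0.9 -40 0.4 err [0. 0.] qend [-0.78 -0.02  2.35  1.03  0.44 -1.5 ]
0.9 -40 -0.3 err [0. 0.] qend [-0.33  0.05  2.28 -1.01  0.37  1.39]
0.9 20 0 err [0. 0.] qend [-0.32  0.03  2.3  -0.76  0.21  0.93]
0.9 20 0.4 err [0. 0.] qend [-0.58  0.    2.33  0.97  0.32 -1.29]
0.9 20 -0.3 err [0. 0.] qend [-0.16  0.11  2.21 -1.02  0.48  1.54]
```

Run:
```python
from h import *
rows([(a,134.4,5,a) for a in np.linspace(1.34,1.16,11)])
```

```text
"linear": [[-0.002, 0.0012, -0.0005], [-0.004, 0.0025, -0.001], [-0.006, 0.0037, -0.0016], [-0.008, 0.0049, -0.0022], [-0.01, 0.0062, -0.0029], [-0.012, 0.0074, -0.0036], [-0.0139, 0.0086, -0.0043], [-0.0159, 0.0098, -0.0051], [-0.0178, 0.011, -0.0059], [-0.0198, 0.0122, -0.0068]] 
"rotation": [[-0.009, -0.015, -0.0], [-0.019, -0.031, -0.0], [-0.028, -0.046, -0.0], [-0.038, -0.061, -0.0], [-0.047, -0.077, -0.0], [-0.057, -0.092, -0.0], [-0.066, -0.107, -0.0], [-0.076, -0.123, -0.0], [-0.085, -0.138, -0.0], [-0.094, -0.153, -0.0]]
```

```bash
python3 -m creep '{"fingers":[26,26,26,26,26,26,26,26,26,26],"linear":[[-0.002,0.0012,-0.0005],[-0.004,0.0025,-0.001],[-0.006,0.0037,-0.0016],[-0.008,0.005,-0.0022],[-0.01,0.0062,-0.003],[-0.012,0.0074,-0.0036],[-0.014,0.0086,-0.0043],[-0.016,0.0098,-0.005],[-0.018,0.011,-0.006],[-0.02,0.0122,-0.007]],"rotation":[[-0.009,-0.015,0],[-0.019,-0.031,0],[-0.028,-0.046,0],[-0.038,-0.061,0],[-0.047,-0.077,0],[-0.057,-0.092,0],[-0.066,-0.107,0],[-0.076,-0.123,0],[-0.085,-0.138,0],[-0.094,-0.153,0]]}';python3 - <<'E'
from h import *
s=ctrl.sense();print("tcp box-hinge",(B.T@(s['ee_pos']-C)-H).round(1),(B.T@s['force']).round(2),s['q'].round(3))
Rm=R.from_quat(np.roll(s['eef_rot'],-1)).as_matrix();print("tool z box",(B.T@Rm[:,2]).round(3))
print(coverang("side")[1:],ctrl.sense()['gripper_force'])
E
```

```text
time_s: 4.08
ee_pos: [546.3, -201.3, 214.1]
eef_rot: [0.179, 0.855, 0.477, 0.1]
force: [0.8, -0.3, 0.4]
width: 21.8
gripper_force: 0.0
tcp box-hinge [-50.3 -20.5 124.1] [0.82 0.16 0.44] [-0.488 -0.002  1.865 -0.033  0.867  0.08 ]
tool z box [ 0.401  0.001 -0.916]
(np.float64(1.191328500024241), 1833) 0.0
```

```bash
python3 -m creep '{"fingers":[26,26,26],"linear":[[0,0,0],[0,0,0],[0,0,0]],"rotation":[[0,0,0],[0,0,0],[0,0,0]]}';python3 - <<'E'
from h import *
p,a,n=coverang("side");print(a,n,coverang("top")[1:]);s=ctrl.sense();print((B.T@s['force']).round(2))
cv2.imwrite("pics/side2.png",cv2.resize(p[120:320,220:420],(600,600))[:,:,::-1])
E
```

```text
time_s: 4.38
ee_pos: [546.7, -201.5, 214.3]
eef_rot: [0.178, 0.855, 0.477, 0.1]
force: [-0.6, 1.7, 0.3]
width: 22.5
gripper_force: 0.6
1.1143573331105259 1622 (np.float64(1.1167865394658685), 452)
[-0.84 -0.78  0.58]
```

View pics/side2.png

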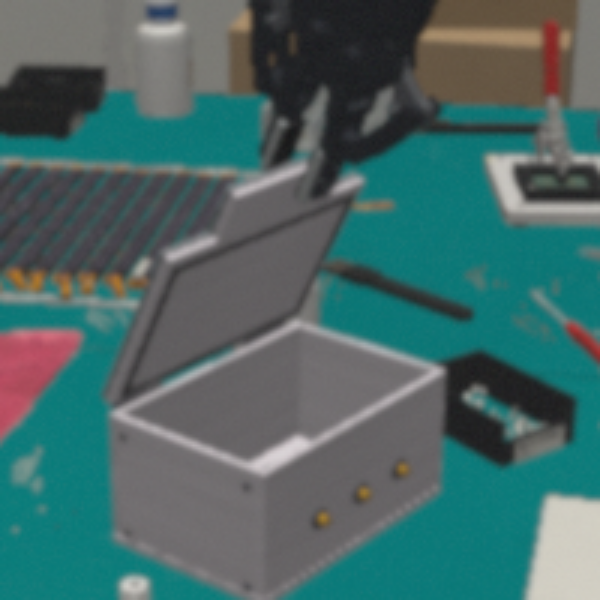

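The crop shows the cover tipped over at about 64°, resting on the front finger at (325,170), with the rear finger free at (275,140). The catch worked, so the next step is lowering.

```bash
cat > plan.py <<'E'
from kin import *
from scipy.interpolate import PchipInterpolator as P
# keyed by row number: theta, phi, psi, opening w, overlap s
K=np.array([[0,1.115,1.158,0,22.3,21],[10,1.0,1.08,.06,45,17],[20,.77,.98,.17,45,15],[30,.53,.86,.29,45,14],[40,.30,.76,.38,45,14],[50,.14,.75,.40,45,14],[60,.04,.75,.40,45,14],[70,-.012,.75,.40,45,14],[80,-.05,.75,.40,45,14]])
F=P(K[:,0],K[:,1:])
def pose(i):
    th,ph,ps,w,s=F(i)
    d=np.array([np.cos(ph)*np.cos(ps),np.cos(ph)*np.sin(ps),-np.sin(ph)]);n=np.cross(d,[0,1,0]);n/=np.linalg.norm(n)
    Rb=np.column_stack([np.cross(n,d),n,d]); t=H+155*np.array([-np.cos(th),0,np.sin(th)])+s*d/np.hypot(d[0],d[2])+w/2*n
    t[1]=-20; return C+B@t,R.from_matrix(B@Rb),w
def call(i0,i1,n=10):
    p0,R0,_=pose(i0);L=[];Q=[];G=[]
    for i in np.linspace(i0,i1,n+1)[1:]:
        p,r,w=pose(i);L.append(((p-p0)/1000).round(4).tolist());Q.append((r*R0.inv()).as_rotvec().round(3).tolist());G.append(round(w/85*100))
    print('"fingers":',G,'"linear":',L,'"rotation":',Q)
E
python3 - <<'E'
from plan import *
s=ctrl.sense();p,r,w=pose(0);Rm=R.from_quat(np.roll(s['eef_rot'],-1))
print("offset box",(B.T@(s['ee_pos']-p)).round(1),"rot",(r.inv()*Rm).magnitude())
q=s['q'];last=q;mx=0
for i in range(0,81,2):
    p,r,w=pose(i);q,ep,er=ik(p,r,q);mx=np.maximum(mx,abs(q-last)/2*12 if i else 0);last=q
    if i%10==0: print(i,q.round(3),round(ep,2),round(er,3),p.round(0))
print("max speed",np.round(mx,2)); call(0,10)
E
```

```text
offset box [-0.3 -0.5 -0.2] rot 0.002688222483486267
0 [-4.860e-01 -1.000e-03  1.863e+00 -3.500e-02  8.680e-01  8.300e-02] 0.0 0.0 [ 547. -201.  214.]
10 [-0.503 -0.057  1.938  0.007  0.77   0.039] 0.0 0.0 [ 542. -198.  216.]
20 [-0.553 -0.146  2.096  0.165  0.614 -0.135] 0.0 0.0 [ 518. -183.  198.]
30 [-0.646 -0.195  2.254  0.565  0.474 -0.588] 0.0 0.0 [ 498. -171.  172.]
40 [-0.749 -0.158  2.365  1.116  0.455 -1.225] 0.0 0.0 [ 485. -163.  142.]
50 [-0.772 -0.094  2.392  1.311  0.455 -1.454] 0.0 0.0 [ 481. -160.  117.]
60 [-0.773 -0.046  2.401  1.425  0.444 -1.582] 0.0 0.0 [ 480. -159.  102.]
70 [-0.773 -0.018  2.403  1.488  0.441 -1.652] 0.0 0.0 [ 479. -159.   94.]
80 [-0.773  0.003  2.404  1.535  0.44  -1.704] 0.0 0.0 [ 480. -160.   88.]
max speed [0.15 0.11 0.2  0.78 0.2  0.89]
"fingers": [30, 34, 38, 41, 45, 47, 50, 51, 53, 53] "linear": [[0.0005, -0.0003, 0.0008], [0.0007, -0.0005, 0.0015], [0.0008, -0.0005, 0.0021], [0.0006, -0.0004, 0.0026], [0.0003, -0.0002, 0.0029], [-0.0004, 0.0002, 0.003], [-0.0012, 0.0008, 0.003], [-0.0023, 0.0014, 0.0027], [-0.0037, 0.0023, 0.0023], [-0.0054, 0.0033, 0.0016]] "rotation": [[-0.002, -0.007, 0.001], [-0.005, -0.013, 0.001], [-0.007, -0.021, 0.002], [-0.009, -0.028, 0.003], [-0.011, -0.036, 0.004], [-0.013, -0.044, 0.006], [-0.014, -0.052, 0.007], [-0.016, -0.061, 0.009], [-0.017, -0.07, 0.01], [-0.019, -0.079, 0.012]]
```

```bash
python3 -m creep '{"fingers":[30,34,38,41,45,47,50,51,53,53],"linear":[[0.0005,-0.0003,0.0008],[0.0007,-0.0005,0.0015],[0.0008,-0.0005,0.002],[0.0006,-0.0004,0.0026],[0.0003,-0.0002,0.003],[-0.0004,0.0002,0.003],[-0.0012,0.0008,0.003],[-0.0023,0.0014,0.0027],[-0.0037,0.0023,0.0023],[-0.0054,0.0033,0.0016]],"rotation":[[-0.002,-0.007,0.001],[-0.005,-0.013,0.001],[-0.007,-0.021,0.002],[-0.009,-0.028,0.003],[-0.011,-0.036,0.004],[-0.013,-0.044,0.006],[-0.014,-0.052,0.007],[-0.016,-0.061,0.009],[-0.017,-0.07,0.01],[-0.019,-0.079,0.012]]}'
cat > chk.py <<'E'
import sys
from plan import *
i=int(sys.argv[1]);s=ctrl.sense();p,r,w=pose(i);Rm=R.from_quat(np.roll(s['eef_rot'],-1))
print("offset box",(B.T@(s['ee_pos']-p)).round(1),"rot",round((r.inv()*Rm).magnitude(),3),"w",s['width'],"F",(B.T@s['force']).round(2),"want th",F(i)[0],"cam",coverang("side")[1:]); call(i,i+10)
E
python3 chk.py 10
```

```text
time_s: 5.32
ee_pos: [541.1, -198.1, 215.8]
eef_rot: [0.204, 0.845, 0.476, 0.13]
force: [-0.2, 0.1, -0.4]
width: 45.2
gripper_force: 0.2
offset box [-0.5 -0.6 -0.2] rot 0.001 w 45.17323557740968 F [-0.26 -0.01 -0.37] want th 1.0 cam (np.float64(0.9986672075537009), 1289)
"fingers": [53, 53, 53, 53, 53, 53, 53, 53, 53, 53] "linear": [[-0.0019, 0.0012, -0.001], [-0.0041, 0.0025, -0.0022], [-0.0065, 0.004, -0.0036], [-0.009, 0.0055, -0.0053], [-0.0116, 0.0071, -0.0072], [-0.0142, 0.0088, -0.0093], [-0.0168, 0.0104, -0.0114], [-0.0194, 0.0119, -0.0137], [-0.0218, 0.0135, -0.016], [-0.0241, 0.0149, -0.0182]] "rotation": [[-0.001, -0.009, 0.002], [-0.002, -0.019, 0.005], [-0.003, -0.03, 0.007], [-0.003, -0.04, 0.01], [-0.003, -0.052, 0.014], [-0.003, -0.063, 0.017], [-0.002, -0.074, 0.021], [-0.002, -0.086, 0.025], [-0.001, -0.098, 0.03], [-0.001, -0.11, 0.034]]
```

```bash
python3 -m creep '{"fingers":[53,53,53,53,53,53,53,53,53,53],"linear":[[-0.0019,0.0012,-0.001],[-0.004,0.0025,-0.0022],[-0.0065,0.004,-0.0036],[-0.009,0.0055,-0.0053],[-0.0116,0.007,-0.0072],[-0.0142,0.0088,-0.0093],[-0.0168,0.0104,-0.0114],[-0.0194,0.012,-0.0137],[-0.0218,0.0135,-0.016],[-0.024,0.015,-0.0182]],"rotation":[[-0.001,-0.009,0.002],[-0.002,-0.019,0.005],[-0.003,-0.03,0.007],[-0.003,-0.04,0.01],[-0.003,-0.052,0.014],[-0.003,-0.063,0.017],[-0.002,-0.074,0.021],[-0.002,-0.086,0.025],[-0.001,-0.098,0.03],[-0.001,-0.11,0.034]]}'; python3 chk.py 20
```

```text
time_s: 6.2
ee_pos: [516.8, -183.0, 197.3]
eef_rot: [0.228, 0.829, 0.478, 0.18]
force: [0.4, -0.1, -0.9]
width: 45.4
gripper_force: 0.3
offset box [-0.8 -0.4 -0.5] rot 0.002 w 45.42143100775903 F [ 0.41  0.18 -0.9 ] want th 0.77 cam (np.float64(0.76627608382513), 518)
"fingers": [53, 53, 53, 53, 53, 53, 53, 53, 53, 53] "linear": [[-0.0022, 0.0014, -0.0023], [-0.0044, 0.0027, -0.0046], [-0.0065, 0.004, -0.007], [-0.0086, 0.0053, -0.0095], [-0.0107, 0.0066, -0.0121], [-0.0127, 0.0078, -0.0147], [-0.0146, 0.009, -0.0175], [-0.0164, 0.0101, -0.0202], [-0.0181, 0.0112, -0.023], [-0.0198, 0.0122, -0.0259]] "rotation": [[0.0, -0.012, 0.005], [0.001, -0.025, 0.009], [0.002, -0.038, 0.015], [0.002, -0.052, 0.02], [0.003, -0.065, 0.026], [0.004, -0.079, 0.032], [0.005, -0.092, 0.038], [0.006, -0.105, 0.044], [0.007, -0.117, 0.05], [0.008, -0.129, 0.056]]
```

```bash
python3 -m creep '{"fingers":[53,53,53,53,53,53,53,53,53,53],"linear":[[-0.0022,0.0014,-0.0023],[-0.0044,0.0027,-0.0046],[-0.0065,0.004,-0.007],[-0.0086,0.0053,-0.0095],[-0.0107,0.0066,-0.012],[-0.0127,0.0078,-0.0147],[-0.0146,0.009,-0.0175],[-0.0164,0.01,-0.0202],[-0.018,0.0112,-0.023],[-0.0198,0.0122,-0.0259]],"rotation":[[0,-0.012,0.005],[0.001,-0.025,0.009],[0.002,-0.038,0.015],[0.002,-0.052,0.02],[0.003,-0.065,0.026],[0.004,-0.079,0.032],[0.005,-0.092,0.038],[0.006,-0.105,0.044],[0.007,-0.117,0.05],[0.008,-0.129,0.056]]}'; python3 chk.py 30
```

```text
time_s: 7.08
ee_pos: [497.2, -170.8, 171.5]
eef_rot: [0.25, 0.803, 0.485, 0.241]
force: [0.1, 1.1, -0.3]
width: 45.1
gripper_force: 0.4
offset box [-0.6 -0.4 -0.3] rot 0.002 w 45.143919568264415 F [-0.54  1.   -0.34] want th 0.53 cam (np.float64(0.527989587001658), 175)
"fingers": [53, 53, 53, 53, 53, 53, 53, 53, 53, 53] "linear": [[-0.0016, 0.001, -0.0029], [-0.0031, 0.0019, -0.006], [-0.0046, 0.0029, -0.0091], [-0.0061, 0.0037, -0.0122], [-0.0074, 0.0046, -0.0153], [-0.0086, 0.0053, -0.0184], [-0.0098, 0.006, -0.0215], [-0.0108, 0.0067, -0.0246], [-0.0117, 0.0072, -0.0275], [-0.0125, 0.0077, -0.0304]] "rotation": [[0.001, -0.012, 0.006], [0.002, -0.025, 0.012], [0.003, -0.038, 0.019], [0.004, -0.052, 0.026], [0.004, -0.064, 0.033], [0.005, -0.076, 0.039], [0.006, -0.086, 0.045], [0.007, -0.095, 0.05], [0.008, -0.101, 0.054], [0.009, -0.104, 0.057]]
```

```bash
python3 -m creep '{"fingers":[53,53,53,53,53,53,53,53,53,53],"linear":[[-0.0016,0.001,-0.003],[-0.003,0.002,-0.006],[-0.0046,0.003,-0.009],[-0.006,0.0037,-0.0122],[-0.0074,0.0046,-0.0153],[-0.0086,0.0053,-0.0184],[-0.0098,0.006,-0.0215],[-0.0108,0.0067,-0.0246],[-0.0117,0.0072,-0.0275],[-0.0125,0.0077,-0.0304]],"rotation":[[0.001,-0.012,0.006],[0.002,-0.025,0.012],[0.003,-0.038,0.019],[0.004,-0.052,0.026],[0.004,-0.064,0.033],[0.005,-0.076,0.039],[0.006,-0.086,0.045],[0.007,-0.095,0.05],[0.008,-0.101,0.054],[0.009,-0.104,0.057]]}'; python3 chk.py 40
python3 - <<'E'
from h import *
p,d=ctrl.snapshot("side");cv2.imwrite("pics/side3.png",cv2.resize(p[120:320,220:420],(600,600))[:,:,::-1])
E
```

```text
time_s: 7.97
ee_pos: [484.6, -163.0, 140.9]
eef_rot: [0.264, 0.776, 0.493, 0.291]
force: [-0.1, 2.2, -1.5]
width: 45.6
gripper_force: 0.7
offset box [-0.7 -0.3 -0.6] rot 0.004 w 45.561614343241196 F [-1.27  1.82 -1.47] want th 0.3 cam (np.float64(0.2896584250713031), 784)
"fingers": [53, 53, 53, 53, 53, 53, 53, 53, 53, 53] "linear": [[-0.0007, 0.0004, -0.0027], [-0.0014, 0.0008, -0.0054], [-0.002, 0.0012, -0.0081], [-0.0025, 0.0015, -0.0106], [-0.003, 0.0018, -0.0131], [-0.0034, 0.0021, -0.0155], [-0.0038, 0.0023, -0.0178], [-0.0041, 0.0025, -0.02], [-0.0044, 0.0027, -0.0221], [-0.0046, 0.0029, -0.024]] "rotation": [[0.001, -0.002, 0.002], [0.002, -0.004, 0.004], [0.003, -0.005, 0.005], [0.004, -0.007, 0.007], [0.005, -0.008, 0.008], [0.006, -0.009, 0.009], [0.006, -0.01, 0.01], [0.007, -0.011, 0.011], [0.007, -0.011, 0.012], [0.007, -0.011, 0.012]]
```

View pics/side3.png

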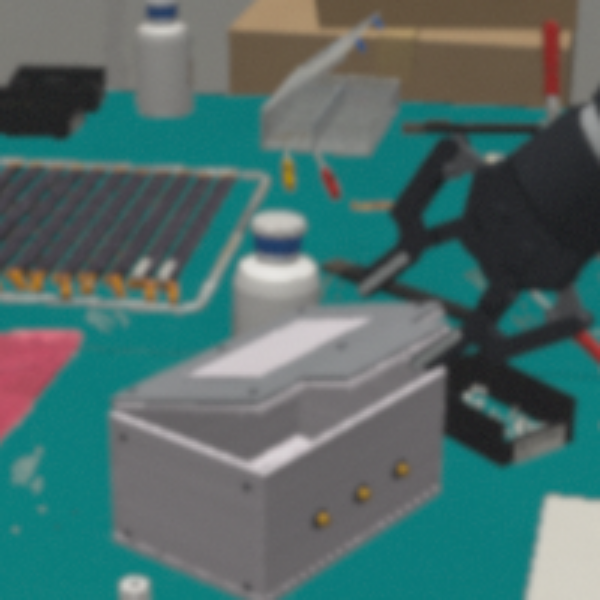

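The crop shows the cover nearly level at 0.29 rad, resting on the lower finger at (435,345). The upper finger is well clear at (385,270), and the hand is clear of the bin.

```bash
python3 -m creep '{"fingers":[53,53,53,53,53,53,53,53,53,53],"linear":[[-0.0007,0.0004,-0.0027],[-0.0014,0.0008,-0.0054],[-0.002,0.0012,-0.008],[-0.0025,0.0015,-0.0106],[-0.003,0.0018,-0.013],[-0.0034,0.002,-0.0155],[-0.0038,0.0023,-0.0178],[-0.004,0.0025,-0.02],[-0.0044,0.0027,-0.022],[-0.0046,0.003,-0.024]],"rotation":[[0.001,-0.002,0.002],[0.002,-0.004,0.004],[0.003,-0.005,0.005],[0.004,-0.007,0.007],[0.005,-0.008,0.008],[0.006,-0.009,0.009],[0.006,-0.01,0.01],[0.007,-0.011,0.011],[0.007,-0.011,0.012],[0.007,-0.011,0.012]]}'; python3 chk.py 50
```

```text
time_s: 8.9
ee_pos: [480.2, -160.2, 117.1]
eef_rot: [0.263, 0.772, 0.495, 0.299]
force: [-1.6, 2.0, -1.5]
width: 45.1
gripper_force: 1.2
offset box [-0.4 -0.3 -0.4] rot 0.004 w 45.11247419561414 F [-2.45  0.85 -1.45] want th 0.14 cam (np.float64(0.1303417920530087), 1141)
"fingers": [53, 53, 53, 53, 53, 53, 53, 53, 53, 53] "linear": [[-0.0002, 0.0001, -0.0019], [-0.0004, 0.0002, -0.0037], [-0.0006, 0.0004, -0.0054], [-0.0007, 0.0004, -0.0071], [-0.0008, 0.0005, -0.0088], [-0.0009, 0.0006, -0.0103], [-0.001, 0.0006, -0.0117], [-0.0011, 0.0007, -0.0131], [-0.0011, 0.0007, -0.0143], [-0.0012, 0.0007, -0.0154]] "rotation": [[0.0, 0.0, 0.0], [0.0, 0.0, 0.0], [0.0, 0.0, 0.0], [0.0, 0.0, 0.0], [0.0, 0.0, 0.0], [0.0, 0.0, 0.0], [0.0, 0.0, 0.0], [0.0, 0.0, 0.0], [0.0, 0.0, 0.0], [0.0, 0.0, 0.0]]
```

```bash
python3 -m creep '{"fingers":[53,53,53,53,53,53,53,53,53,53],"linear":[[-0.0002,0.0001,-0.0019],[-0.0004,0.0002,-0.0037],[-0.0006,0.0004,-0.0054],[-0.0007,0.0004,-0.007],[-0.0008,0.0005,-0.0088],[-0.0009,0.0006,-0.0103],[-0.001,0.0006,-0.0117],[-0.0011,0.0007,-0.013],[-0.0011,0.0007,-0.0143],[-0.0012,0.0007,-0.0154]],"rotation":[[0,0,0],[0,0,0],[0,0,0],[0,0,0],[0,0,0],[0,0,0],[0,0,0],[0,0,0],[0,0,0],[0,0,0]]}'; python3 chk.py 60
```

```text
time_s: 9.78
ee_pos: [479.1, -159.5, 101.7]
eef_rot: [0.263, 0.772, 0.495, 0.299]
force: [-2.5, 2.4, -1.1]
width: 45.5
gripper_force: 1.5
offset box [-0.4 -0.3 -0.3] rot 0.003 w 45.50636964706819 F [-3.38  0.78 -1.14] want th 0.04 cam (np.float64(0.03238711227576163), 1254)
"fingers": [53, 53, 53, 53, 53, 53, 53, 53, 53, 53] "linear": [[-0.0, 0.0, -0.001], [-0.0001, 0.0, -0.002], [-0.0001, 0.0, -0.0029], [-0.0001, 0.0001, -0.0037], [-0.0001, 0.0001, -0.0045], [-0.0001, 0.0001, -0.0053], [-0.0001, 0.0001, -0.006], [-0.0001, 0.0001, -0.0067], [-0.0001, 0.0001, -0.0074], [-0.0001, 0.0001, -0.0081]] "rotation": [[0.0, 0.0, 0.0], [0.0, 0.0, 0.0], [0.0, 0.0, 0.0], [0.0, 0.0, 0.0], [0.0, 0.0, 0.0], [0.0, 0.0, 0.0], [0.0, 0.0, 0.0], [0.0, 0.0, 0.0], [0.0, 0.0, 0.0], [0.0, 0.0, 0.0]]
```

```bash
python3 -m creep '{"fingers":[53,53,53,53,53,53,53,53,53,53],"linear":[[0,0,-0.0006],[0,0,-0.0012],[0,0,-0.0018],[0,0,-0.0024],[0,0,-0.003],[0,0,-0.0036],[0,0,-0.0042],[0,0,-0.0048],[0,0,-0.0054],[0,0,-0.006]],"rotation":[[0,0,0],[0,0,0],[0,0,0],[0,0,0],[0,0,0],[0,0,0],[0,0,0],[0,0,0],[0,0,0],[0,0,0]]}';  python3 -m creep '{"fingers":[53,53,53,53,53,53],"linear":[[0,0,-0.0006],[0,0,-0.0012],[0,0,-0.0018],[0,0,-0.0024],[0,0,-0.003],[0,0,-0.0036]],"rotation":[[0,0,0],[0,0,0],[0,0,0],[0,0,0],[0,0,0],[0,0,0]]}'; python3 chk.py 80|head -1
python3 - <<'E'
from h import *
p,d=ctrl.snapshot("side");cv2.imwrite("pics/side4.png",cv2.resize(p[160:320,220:420],(750,600))[:,:,::-1])
E
```

```text
time_s: 10.67
ee_pos: [479.1, -159.5, 95.8]
eef_rot: [0.263, 0.772, 0.495, 0.299]
force: [-4.3, 2.0, -1.0]
width: 45.2
gripper_force: 2.0
time_s: 11.17
ee_pos: [480.0, -160.7, 93.4]
eef_rot: [0.264, 0.772, 0.495, 0.299]
force: [1.1, -0.0, -0.3]
width: 45.3
gripper_force: 0.0
offset box [ 1.  -0.8  5.3] rot 0.002 w 45.260690405054746 F [ 0.91  0.55 -0.3 ] want th -0.05 cam (np.float64(-0.004613591130492965), 1306)
```

View pics/side4.png

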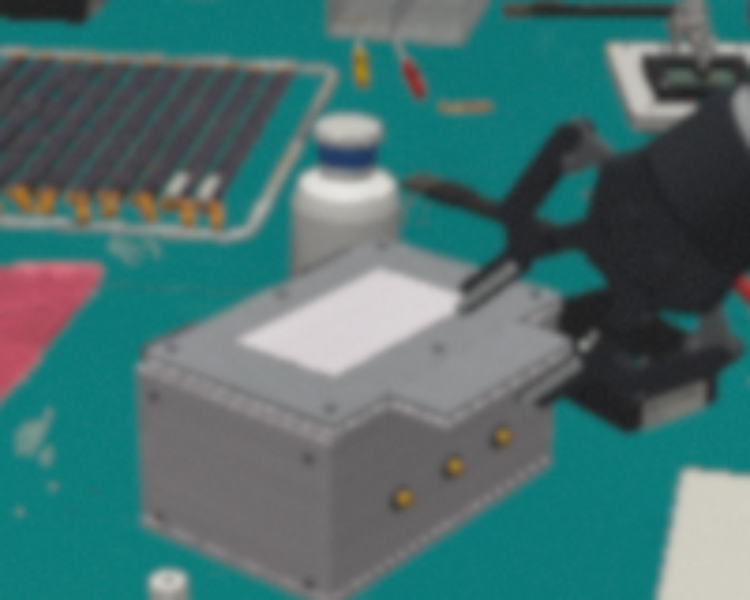

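The crop shows the cover flat on the rim (lid centre (350,320)). The lower finger is just free under the lip at (560,375) and the upper finger hovers above the lid at (490,285). I'll back out horizontally, checking reach first.

Run:
```python
from kin import *
s=ctrl.sense();Rm=R.from_quat(np.roll(s['eef_rot'],-1));p=s['ee_pos']
for dx,dy,dz in((-15,0,0),(-25,0,0),(-35,0,0),(-15,-25,0),(-25,-30,0),(-30,-40,0),(-30,-40,100),(-30,-40,200)):
    v=B@[dx,dy,dz];q,ep,er=ik(p+v,Rm,s['q']);print(dx,dy,dz,v.round(1),q.round(3),round(ep,2),round(er,3))
```

```text
-15 0 0 [-12.8   7.9   0. ] [-0.787 -0.05   2.436  1.478  0.45  -1.655] 0.0 0.0
-25 0 0 [-21.3  13.1   0. ] [-0.797 -0.076  2.459  1.467  0.457 -1.65 ] 0.0 0.0
-35 0 0 [-29.8  18.4   0. ] [-0.797 -0.094  2.46   1.399  0.461 -1.583] 5.46 0.015
-15 -25 0 [-25.9 -13.4   0. ] [-0.883 -0.053  2.438  1.423  0.515 -1.671] 0.0 0.0
-25 -30 0 [-37.  -12.4   0. ] [-0.915 -0.079  2.46   1.398  0.538 -1.67 ] 0.35 0.001
-30 -40 0 [-46.5 -18.3   0. ] [-0.958 -0.086  2.46   1.35   0.57  -1.655] 2.98 0.009
-30 -40 100 [-46.5 -18.3 100. ] [-0.963 -0.412  2.405  0.905  0.739 -1.099] 0.0 0.0
-30 -40 200 [-46.5 -18.3 200. ] [-0.963 -0.58   2.273  0.71   0.948 -0.808] 0.0 0.0
```

```bash
python3 -m creep '{"fingers":[53,53,53,53,53,53,53,53,53,53],"linear":[[-0.004,0.0025,0],[-0.01,0.006,0],[-0.017,0.0105,0],[-0.021,0.004,0],[-0.028,-0.007,0],[-0.036,-0.02,0],[-0.044,-0.033,0],[-0.05,-0.044,0],[-0.054,-0.049,0],[-0.054,-0.049,0]],"rotation":[[0,0,0],[0,0,0],[0,0,0],[0,0,0],[0,0,0],[0,0,0],[0,0,0],[0,0,0],[0,0,0],[0,0,0]]}'; python3 -m creep '{"fingers":[53,53,53,53,53,53,53,53,53,53],"linear":[[0,0,0.008],[0,0,0.022],[0,0,0.04],[0,0,0.06],[0,0,0.08],[0,0,0.1],[0,0,0.12],[0,0,0.14],[0,0,0.15],[0,0,0.15]],"rotation":[[0,0,0],[0,0,0],[0,0,0],[0,0,0],[0,0,0],[0,0,0],[0,0,0],[0,0,0],[0,0,0],[0,0,0]]}'
python3 - <<'E'
from h import *
p,a,n=coverang("side");print(a,n);s=ctrl.sense();print(s['force'].round(2))
cv2.imwrite("pics/side5.png",p[:,:,::-1])
W=cloud("side",ctrl.snapshot("side")[1]);T=cloud("top",ctrl.snapshot("top")[1]);T0=np.load("top0.npy")
for nm,b in(("bin",(335,400,262,327)),("bottle",(368,410,190,238)),("spacer",(220,236,202,220))):
    for X in(T0,T):
        q=X[b[2]:b[3],b[0]:b[1]].reshape(-1,3);q=q[(q[:,2]>12)&(q[:,2]<140)];print(nm,q.mean(0).round(1),len(q))
q=(W.reshape(-1,3)-C)@B;k=(abs(q[:,0])<50)&(abs(q[:,1])<80)&(q[:,2]<110)&(q[:,2]>92);print("lid top z",np.median(q[k][:,2]))
E
```

```text
time_s: 12.1
ee_pos: [424.4, -209.6, 92.5]
eef_rot: [0.263, 0.773, 0.494, 0.298]
force: [0.6, 0.2, 0.0]
width: 45.1
gripper_force: 0.0
time_s: 12.93
ee_pos: [426.1, -208.7, 245.4]
eef_rot: [0.265, 0.771, 0.496, 0.299]
force: [-0.1, -0.4, 0.6]
width: 45.2
gripper_force: 0.0
-0.006347290137084105 1393
[-0.1   0.04 -0.19]
bin [ 423.3 -325.6   24.3] 331
bin [ 423.4 -325.2   24. ] 341
bottle [ 567.3 -366.2   92.3] 1045
bottle [ 567.2 -366.2   92.5] 1048
spacer [611.9 -42.7  26.8] 68
spacer [612.1 -42.6  26.2] 68
lid top z 101.45834233662735
```

View pics/side5.png

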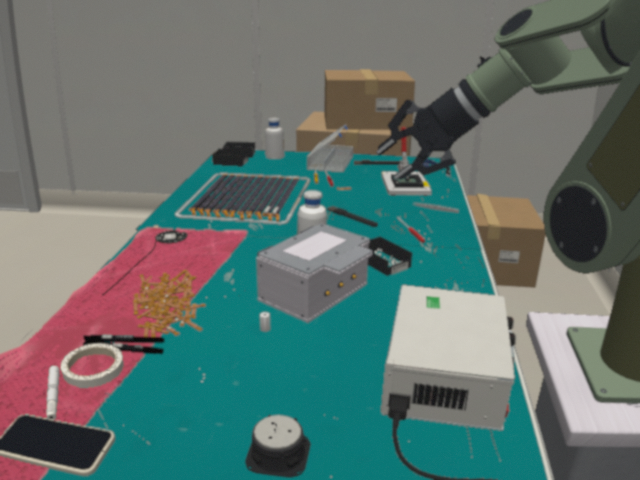

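The picture shows the box shut at (312,265), the hand clear at (430,130), and the spacer, bin and bottle unmoved.

```bash
python3 -c "
from plant import ctrl;print(ctrl.close_job())"
```

```text
the job is handed in; nothing more can be done
None
```

The cover is fully shut: I tipped it over, caught it on the front finger and lowered it under the lip until it closed, with the hand then taken clear, the spacer, bin and bottle unmoved, and the job handed in at about 13 s (the board can't be seen under the shut cover).

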